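# Slide the rosette plaque under the spring clip

### The arm

A 6-joint arm with a two-finger parallel gripper is mounted at the origin on the work surface. World frame = base frame: x ahead of the robot, y to its left, z up, the work surface at z = 0. Lengths are in m, angles in rad, forces in N, time in s.
With the tool pointing down it reaches from about 0.35 to 0.725 m from the base axis. Payload 4.3 kg.
Tool frame: the origin (TCP) lies midway between the tips of the shut fingers; the grasp point (between the pads) lies 19 mm behind it; x points along the fingers, z is the direction in which the jaws open and shut, and the axes are right-handed (so a half turn about x gives the same grasp; the last joint's range is limited). The gripper opens to 85 mm and grips with 20 to 120 N. Pads are 22 mm wide; open, the fingers measure 114 mm over their backs; the gripper's body (76 mm by 85 mm) begins 54 mm behind the grasp point. The pads swing forward as they close: fully open they stand 13 mm farther back than shut.
Start: joints at [1.059, 0.377, 0.081, 1.274, 0, 1.46], TCP at [0.225, 0.529, 0.231] pointing down, gripper open.
Joint ranges: [-2.72, 2.72], [-0.84, 1.66], [-1.02, 1.22], [-1.77, 2.12], [-1.37, 1.28], [-3.14, 3.14]. Speed limits (rad/s): [2.57, 2.57, 3.14, 3.14, 3.14, 3.14].

### API

Orientations are given as a unit quaternion [x, y, z, w].
In Python, from plant import sensors, read_camera, camera_info, order gives the robot as it stands.
- The arm moves only by the shell command python3 -m crank 'ROWS' [FORCE]. ROWS is JSON, a list of rows, each a list of 7 numbers: the shift along the tool's x, y, z in m, then the turn, a rotation vector about the tool's x, y, z in rad, then the closure, from -1 (fully open) to 1 (shut), so that 0 is half open. A call has 1 to 12 rows; each row is the pose to reach, as a shift and turn from the pose commanded when the call began, along the tool's axes at that moment; what a row does not reach only later rows make up. A row lasts 1/10 s, in which the tool goes at most 50 mm and 8.59 degrees, less where a joint would pass 70% of its speed; a pose out of reach is approached as far as the arm can. A call with a gripper value outside its range is refused whole. The fingers move at their own pace and stop on an object; FORCE is the grip in N (left out, the last holds). Time passes only in rows, so rows that repeat a pose let the fingers close. It gives the time, the measured TCP pose, the force and the opening at its end, in the units of the state.
- sensors.sense(): the state, without advancing time (a new reading comes with each control period).
- read_camera(name): name is "scene" or "top"; returns the picture (420x560x3 uint8, red, green, blue); there is no depth.
- camera_info(name): a dict with "K" (3x3 intrinsics, pixels), "k1" (the pictures are not rectified: a ray, as slopes to the right and down, at radius r is drawn at 1 + k1 r^2 times it, then the intrinsics apply), "R" (3x3) and "t" (3): a world point X has camera coordinates R X + t. Camera axes: x right, y down, z forward; pixel columns grow to the right and rows downward; lengths in m; the calibration is good to about 2 mm. A picture is of the moment at which its call begins. camera_info takes no time and is no camera call.
- order.finish_job(): hands the job in, once; it reports no verdict.
The state is a dict: "time_s": time; "joint_pos": joint angles; "joint_velocities": joint speeds; "joint_torque": joint torques, N m; "position": TCP position; "ee_rot": TCP orientation; "wrist_force": force on the tool from outside, world axes, zero at the start; "ft_torque": the same for the moment, N m; "gripper_width": finger opening in m.
Only numpy, scipy, OpenCV 4.12 (cv2) and the standard library are available. Lean on these libraries where they do the work, as an engineer would, in place of code of your own. Each camera call takes 0.05 s, during which the arm holds its last target.

### The job

Press the red thumb plate of the holder's spring clip right down with one fingertip and keep it down while another fingertip pushes the blue rosette plaque under the raised jaw until it is fully home against the end stop. Only then let the clip go, so that its jaw closes on the plaque and holds it. Nothing is to be picked up: the plaque stays flat on its deck throughout, and the red spare plaque, the vase, the glue bottle and the roll of tape are left alone.

Things in the scene. Friction and masses are not known exactly. Their poses are not given: they have to be found in the camera images.
- holder: Low plywood holder fixed to the table, 140 mm (x) by 124 mm (y). Origin on the table; x is the way the plaque is pushed (roughly away from the robot), y to the left of that, z up. All mm values below are in this frame. On its left the clip's hinge runs along x at y 40, z 30, between two posts reaching z 34 at x -73 and +51. Beneath the thumb plate the holder is only 10 mm high.
- deck (a point): Middle of the open near end of the white deck on which the plaque slides, at x -57, y 0, z 20. The deck runs on to the stop between two rails: right rail's inner face at y -31.5, its top at z 28; left rail's inner face at y +31.5, its top at z 26.
- stop (a point): Centre of the end stop's face, at x +48, y 0, z 25 (the stop's top is at z 28). The plaque's far edge rests against it when fully home.
- plaque: Blue plaque, 40 (x) by 60 (y) by 10 mm thick, about 60 g, with a rigid white rosette 28 mm across, 11 mm high on its face, 4 mm off centre to -y. Origin: centre of its underside. Lies loose on the deck, 1.5 mm play each side, starting at x -28 to -14; fully home at x +28. Push its near (-x) edge, z 20 to 30, within 15 mm of its middle and it runs straight.
- clip (a joint): Angle of the spring clip, a rigid rocker, rad: 0 at rest (jaw down, thumb plate up), 0.45 pressed right down on its own stop. At 0.27 the jaw lies on top of the plaque; above 0.30 the plaque passes freely beneath; at 0.45 it clears it by 4 mm. Pressing the middle of the thumb plate takes 3 N at first, 7 N fully down; let go, it springs back.
- jaw (a point): Middle of the lower tip edge of the clip's steel jaw (moves with the clip): x 27.5, y 18. The jaw is 35 mm long (x +10 to +45) and reaches 12 mm over the plaque's left edge. At rest this point is 4 mm above the deck and the jaw's end blocks the plaque like a wall; pressed right down it is 14 mm above the deck.
- thumb (a point): Middle of the top of the smooth, slippery red thumb plate (moves with the clip): x -12.5, y 66. The plate spans x -70 to +45 and y 45 to 76. At rest it slopes up outwards, z 34 here. Pressed right down it is level at z 23: 3 mm above the deck, 7 mm below the plaque's top, so one fingertip slides along it while another, as low, pushes the plaque's near edge.
- spare: Red spare plaque with a white rosette, same sizes as the blue one, lying on the table; leave alone. Origin: centre of its underside.
- vase: Blue vase, 68 mm across, 130 mm tall; leave alone. Origin: centre of its underside.
- glue: White glue bottle with an orange cap, 44 mm across, 110 mm tall; leave alone. Origin: centre of its underside.
- tape: Brown roll of tape lying flat, 90 mm across, 24 mm high; leave alone. Origin: centre of its underside.
Things that resemble listed ones, but are neither listed nor needed, are in the scene too. Of the things shaped like the plaque, the blue one is meant. Several things look just like the holder: the one meant starts nearest to the robot's base.

How it is judged:
By the outcome, as a careful person would: the job done as asked, in the order asked, and still so for the second after the job is handed in, with the robot touching nothing.
It also fails if it takes over 38 s, if anything falls off the work surface, if the arm or the gripper's body presses on something with over 40 N, if the wrist force passes 120 N, or if a joint passes its speed limit or range.

## Working session

There is one attempt and no reset: what is moved stays moved. The work goes in short steps, Python scripts to look and compute and a shell command to move; the robot and the scene stay as the last step left them, time stands still between calls to the robot, and variables do not carry over. Pictures are saved under pics/ and viewed, and the job is handed in when it is done.

```bash
ls; mkdir -p pics; python3 - <<'E'
from plant import sensors, read_camera, camera_info
import cv2
for n in("scene","top"):
    im=read_camera(n); cv2.imwrite(f"pics/{n}0.png",im[:,:,::-1]); i=camera_info(n); print(n,i)
s=sensors.sense(); print(s)
E
```

```text
pics
scene {'K': array([[429.61687262,   0.        , 288.63341739],
       [  0.        , 429.61687262, 214.05055071],
       [  0.        ,   0.        ,   1.        ]]), 'k1': -0.13526918052166317, 'R': array([[-0.00610143,  0.99997788, -0.00264814],
       [ 0.7835352 ,  0.00313536, -0.62133949],
       [-0.62131744, -0.00586597, -0.783537  ]]), 't': array([-0.00293373, -0.44535218,  1.38361145])}
top {'K': array([[442.68907204,   0.        , 281.86143474],
       [  0.        , 442.68907204, 212.83007069],
       [  0.        ,   0.        ,   1.        ]]), 'k1': -0.08133398114725447, 'R': array([[-0.010304  , -0.99993284,  0.00530457],
       [-0.99091649,  0.00949947, -0.13414269],
       [ 0.13408329, -0.0066386 , -0.99094783]]), 't': array([0.0068694 , 0.60570081, 1.09339637])}
{'time_s': 0.1, 'joint_pos': array([1.05867663e+00, 3.78015512e-01, 7.97546407e-02, 1.27438513e+00,
       4.52922163e-05, 1.46054866e+00]), 'joint_velocities': array([-0.00075816, -0.00130803,  0.0007159 , -0.0012232 , -0.00079594,
       -0.00040927]), 'joint_torque': array([ 1.03494534e-03, -4.64695036e+01,  2.70582157e+01,  1.20147204e-02,
       -1.87768410e-04,  1.59191050e-06]), 'position': array([0.22457231, 0.52869734, 0.23043785]), 'ee_rot': array([-0.39043099,  0.59032226,  0.38986224,  0.58914404]), 'wrist_force': array([ 0.60511333, -1.47042432, -0.41838152]), 'ft_torque': array([-0.02259239, -0.02470786, -0.00715996]), 'gripper_width': 0.08521598970422865}
```

View pics/scene0.png

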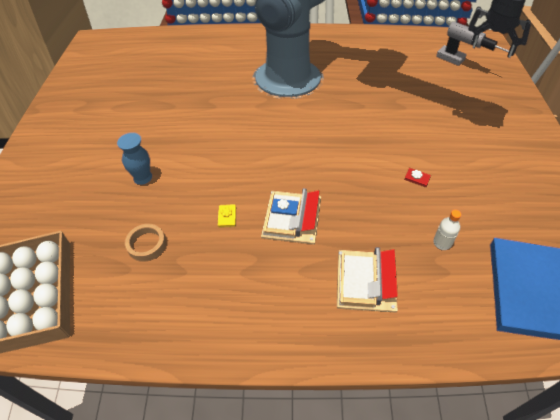

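View pics/top0.png

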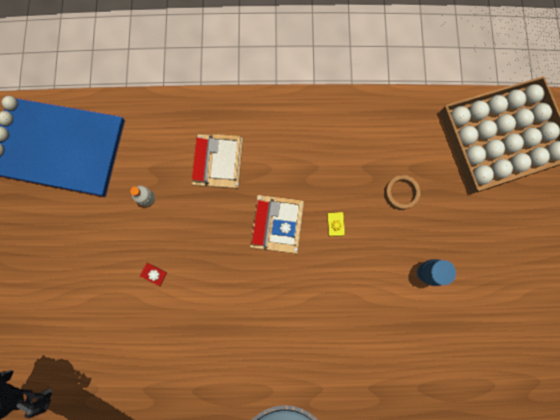

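The scene view faces the robot, and the top view has the robot's base at the bottom. There are two holders: (277,224) and (217,160) in the top view, or (292,215) and (367,280) in the scene view. The first is nearer the base and carries the blue plaque, so it is the one meant. Of the plaque shapes, the blue one at top (285,228) fits; red (153,274) is the spare and yellow (336,224) a decoy. I'll confirm this in a crop.

```bash
cat > h.py <<'E'
import numpy as np, cv2
from plant import camera_info
def proj(n,X):
    c=camera_info(n); p=np.atleast_2d(X)@c["R"].T+c["t"]; s=p[:,:2]/p[:,2:]
    s=s*(1+c["k1"]*(s**2).sum(1,keepdims=True)); return s@c["K"][:2,:2].T+c["K"][:2,2]
def ray(n,uv):
    c=camera_info(n); d=(np.atleast_2d(uv).astype(float)-c["K"][:2,2])/c["K"][0,0]; s=d.copy()
    for _ in range(20): s=d/(1+c["k1"]*(s**2).sum(1,keepdims=True))
    v=np.c_[s,np.ones(len(s))]@c["R"]; return -c["R"].T@c["t"],v
def plane(n,uv,z):
    o,v=ray(n,uv); return o+v*((z-o[2])/v[:,2])[:,None]
E
python3 - <<'E'
import cv2
a=cv2.imread("pics/top0.png")[185:265,235:325]; b=cv2.imread("pics/scene0.png")[180:250,250:335]
cv2.imwrite("pics/c1.png",cv2.resize(a,None,fx=8,fy=7.4,interpolation=2)); cv2.imwrite("pics/c2.png",cv2.resize(b,None,fx=8,fy=8,interpolation=2))
E
```

```text
(no output)
```

View pics/c1.png

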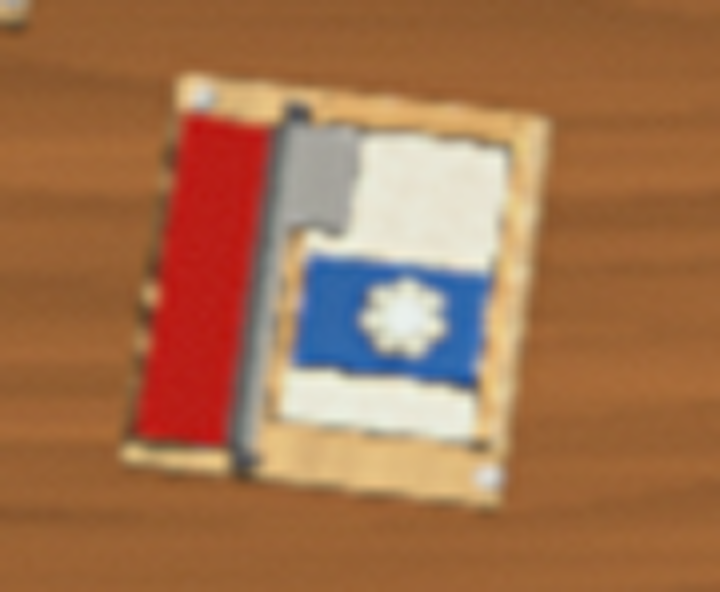

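View pics/c2.png

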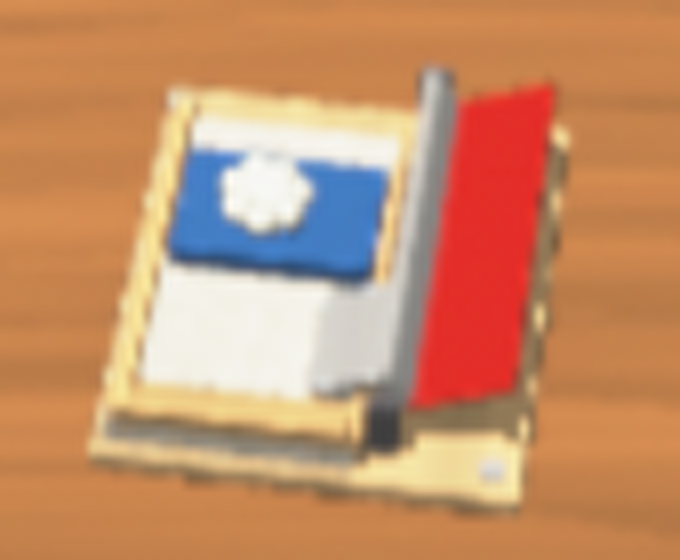

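The crop confirms it: blue plaque on the near holder, plate on the image left, jaw at the far end. Next I'll measure the pose.

```bash
python3 - <<'E'
from h import *
for n,box in(("top",(235,185,325,265)),("scene",(250,180,335,250))):
    im=cv2.imread(f"pics/{n}0.png"); x0,y0,x1,y1=box; c=cv2.resize(im[y0:y1,x0:x1],None,fx=8,fy=8,interpolation=cv2.INTER_CUBIC)
    h=cv2.cvtColor(c,cv2.COLOR_BGR2HSV)
    # centre-of-pixel mapping
    for nm,m,z in(("red",(cv2.inRange(h,(0,200,120),(6,255,255))|cv2.inRange(h,(172,200,120),(180,255,255))),.0327),("blue",cv2.inRange(h,(95,120,80),(125,255,255)),.030)):
        cs,_=cv2.findContours(m,cv2.RETR_EXTERNAL,cv2.CHAIN_APPROX_NONE); k=max(cs,key=cv2.contourArea)
        p=(cv2.convexHull(k).reshape(-1,2)+.5)/8-.5+[x0,y0]
        kk=(k.reshape(-1,2)+.5)/8-.5+[x0,y0]
        P=plane(n,kk,z)[:,:2]
        r=cv2.minAreaRect((P*1000).astype(np.float32)); 
        M=cv2.moments((P*1e3).astype(np.float32).reshape(-1,1,2)); print(n,nm,"rect",np.round(r[0],1),np.round(r[1],1),round(r[2],2),"centroid",round(M['m10']/M['m00'],1),round(M['m01']/M['m00'],1))
        q=cv2.approxPolyDP(cv2.convexHull(k),20,True).reshape(-1,2)
        print(((q+.5)/8-.5+[x0,y0]).round(1).tolist())
E
```

```text
top red rect [582.5  58.2] [ 27.3 112.1] 81.93 centroid 582.3 57.9
[[258.6, 200.7], [267.4, 203.1], [261.7, 244.2], [251.7, 241.8]]
top blue rect [568.   -2.9] [57.  37.5] 81.85 centroid 568.2 -2.9
[[273.6, 220.3], [294.8, 222.2], [293.4, 236.1], [272.3, 233.6]]
scene red rect [580.3  57.7] [ 24.8 120.9] 81.97 centroid 580.9 57.5
[[317.7, 190.6], [313.1, 227.7], [302.4, 229.6], [308.1, 193.1]]
scene blue rect [569.   -3.8] [57.9 40.8] 81.98 centroid 572.3 -1.8
[[273.4, 199.3], [296.9, 201.2], [294.9, 213.9], [271.9, 211.6]]
```

```bash
cat >> h.py <<'E'
from scipy.spatial.transform import Rotation as Ro
O=np.array([.5854,-.0049]); YAW=np.radians(-8.05)
E3=np.array([[np.cos(YAW),-np.sin(YAW)],[np.sin(YAW),np.cos(YAW)]])
def H2W(x,y,z): return np.r_[O+E3@np.array([x,y])/1e3, z/1e3]
def W2H(p): return np.r_[E3.T@(np.array(p[:2])-O)*1e3, p[2]*1e3]
def targ(sgn=1): # tool x down, tool z = sgn * holder y
    x=np.array([0,0,-1.]); z=sgn*np.r_[E3[:,1],0]; return Ro.from_matrix(np.c_[x,np.cross(z,x),z])
def go(s,pos,R):
    C=Ro.from_quat(s["ee_rot"]); return C.inv().apply(pos-s["position"]).round(4),(C.inv()*R).as_rotvec().round(4)
def st(s): 
    C=Ro.from_quat(s["ee_rot"]); print("t",s["time_s"],"H",W2H(s["position"]).round(1),"F",np.round(s["wrist_force"],1),"T",np.round(s["ft_torque"],2),"w",round(s["gripper_width"]*1e3,1)); print(C.as_matrix().round(3).tolist())
E
python3 - <<'E'
from h import *; from plant import sensors
s=sensors.sense(); st(s)
for g in(1,-1): print(g,go(s,H2W(-55,32,150),targ(g)))
print(H2W(-55,32,150))
print(proj("top",[s["position"]]),proj("scene",[s["position"]]))
E
```

```text
t 0.1 H [-432.   477.8  230.4] F [ 0.6 -1.5 -0.4] T [-0.02 -0.02 -0.01] w 85.2
[[-0.001, -0.92, 0.391], [-0.002, 0.391, 0.92], [-1.0, 0.0, -0.002]]
1 (array([ 0.0809, -0.4794, -0.3331]), array([-0.2614, -0.0018, -0.0005]))
-1 (array([ 0.0809, -0.4794, -0.3331]), array([ 2.8802e+00, -7.0000e-04,  2.6000e-03]))
[0.53542315 0.03448673 0.15      ]
[[ 32.90857707 382.93599811]] [[489.51993788  56.44907664]]
```

```bash
python3 -m crank '[[0,-0.04,-0.028,-0.06,0,0,-0.16],[0,-0.08,-0.056,-0.12,0,0,-0.16],[0,-0.12,-0.083,-0.18,0,0,-0.16],[0,-0.16,-0.111,-0.26,0,0,-0.16],[0,-0.2,-0.139,-0.26,0,0,-0.16],[0,-0.24,-0.167,-0.26,0,0,-0.16],[0,-0.28,-0.194,-0.26,0,0,-0.16],[0,-0.32,-0.222,-0.26,0,0,-0.16],[0,-0.36,-0.25,-0.26,0,0,-0.16],[0.02,-0.4,-0.278,-0.26,0,0,-0.16],[0.04,-0.44,-0.305,-0.261,0,0,-0.16],[0.06,-0.479,-0.333,-0.261,-0.002,0,-0.16]]' 40
python3 -m crank '[[0.01,0,0,0,0,0,-0.16],[0.02,0,0,0,0,0,-0.16],[0.02,0,0,0,0,0,-0.16]]'
python3 - <<'E'
from h import *; from plant import sensors
s=sensors.sense(); st(s); print(s["joint_pos"].round(2))
print(go(s,H2W(-55,32,90),targ()))
E
```

```text
time_s: 1.3
position: [0.5328, 0.0392, 0.1732]
ee_rot: [-0.463, 0.533, 0.464, 0.535]
wrist_force: [1.4, -0.3, 0.3]
gripper_width: 0.0501
time_s: 1.6
position: [0.5302, 0.0418, 0.1523]
ee_rot: [-0.462, 0.534, 0.465, 0.533]
wrist_force: [-0.6, 0.1, 0.7]
gripper_width: 0.0495
t 1.6 H [-61.2  38.6 152.3] F [-0.6  0.1  0.7] T [ 0.01 -0.03 -0.05] w 49.5
[[-0.003, -0.99, 0.14], [0.003, 0.14, 0.99], [-1.0, 0.004, 0.002]]
[-0.04  0.33 -0.2   1.05  0.    0.1 ]
(array([ 0.0623, -0.0064, -0.0067]), array([ 0.0005,  0.0021, -0.0037]))
```

```bash
python3 -m crank '[[0.02,-0.003,-0.003,0,0,0,-0.16],[0.04,-0.006,-0.006,0,0.002,-0.004,-0.16],[0.07,-0.0064,-0.0067,0,0.002,-0.004,-0.16],[0.085,-0.0064,-0.0067,0,0.002,-0.004,-0.16],[0.085,-0.0064,-0.0067,0,0.002,-0.004,-0.16]]'
python3 - <<'E'
from h import *; from plant import sensors,read_camera
for n,(x0,y0,x1,y1) in(("top",(225,175,325,265)),("scene",(240,150,345,250))):
    im=read_camera(n)[:,:,::-1]; cv2.imwrite(f"pics/{n}1.png",im); cv2.imwrite(f"pics/{n}1c.png",cv2.resize(im[y0:y1,x0:x1],None,fx=6,fy=6,interpolation=2))
s=sensors.sense(); st(s); print(go(s,H2W(-55,32,67),targ()))
E
```

```text
time_s: 2.1
position: [0.535, 0.0353, 0.0675]
ee_rot: [-0.464, 0.533, 0.464, 0.533]
wrist_force: [-0.3, -0.3, 0.5]
gripper_width: 0.0494
t 2.2 H [-53.1  32.6  69.9] F [ 0.1  0.  -0.3] T [ 0.02 -0.03 -0.01] w 49.4
[[0.005, -0.99, 0.138], [-0.0, 0.138, 0.99], [-1.0, -0.005, 0.0]]
(array([ 0.0029,  0.0019, -0.0006]), array([0.0017, 0.0002, 0.0046]))
```

View pics/top1c.png

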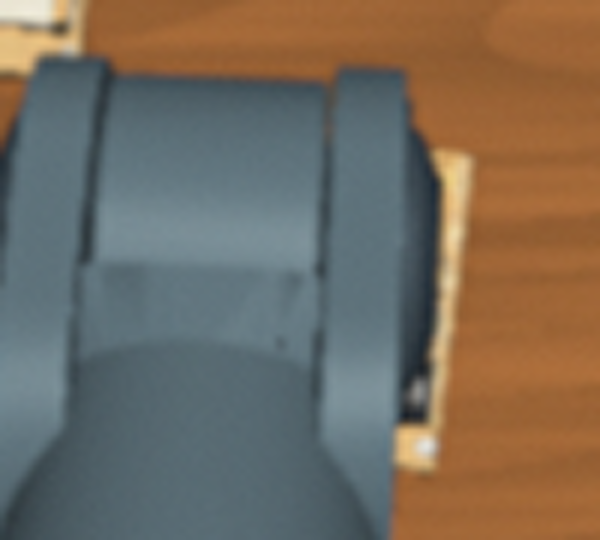

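View pics/scene1c.png

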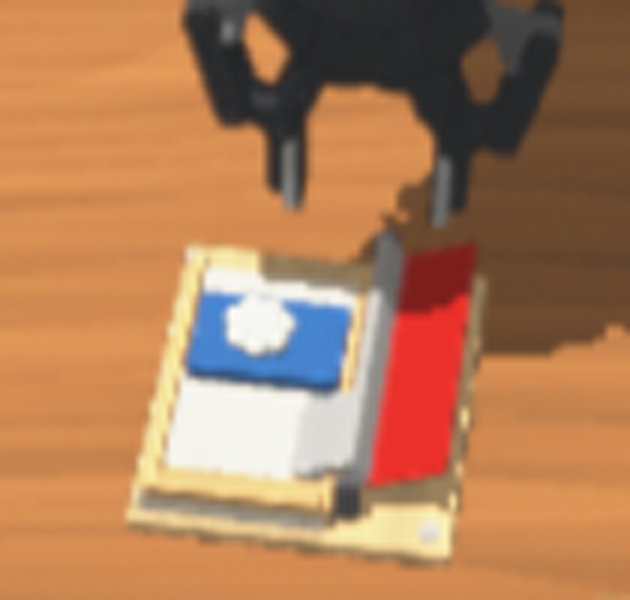

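```bash
python3 - <<'E'
from h import *
for x in(-64,-53,-42):
  for z in(70,77): print(x,z,[((proj("scene",H2W(x,y,z))[0]-[240,150])*6+2.5).round(0).tolist() for y in(32.6-39,32.6-24.7,32.6+24.7,32.6+39)])
for p in [(-70,45,26),(-70,76,39),(45,76,39),(-38,-30.5,30),(-38,29.5,30),(2,29.5,20)]: print(p,((proj("scene",H2W(*p))[0]-[240,150])*6+2.5).round(0),)
E
```

```text
-64 70 [[272.0, 180.0], [309.0, 184.0], [435.0, 198.0], [471.0, 202.0]]
-64 77 [[272.0, 168.0], [309.0, 172.0], [435.0, 186.0], [472.0, 189.0]]
-53 70 [[268.0, 201.0], [305.0, 205.0], [431.0, 219.0], [468.0, 223.0]]
-53 77 [[268.0, 189.0], [305.0, 193.0], [432.0, 206.0], [469.0, 210.0]]
-42 70 [[264.0, 222.0], [300.0, 226.0], [428.0, 240.0], [465.0, 244.0]]
-42 77 [[263.0, 210.0], [300.0, 214.0], [429.0, 227.0], [466.0, 232.0]]
(-70, 45, 26) [402. 258.]
(-70, 76, 39) [480. 245.]
(45, 76, 39) [448. 475.]
(-38, -30.5, 30) [203. 290.]
(-38, 29.5, 30) [353. 307.]
(2, 29.5, 20) [339. 402.]
```

The scene view shows both grey fingertips clear of the holder, at crop (292,208) over the near deck and (440,225) over the thumb plate. The plate and plaque corners match my predictions to about 2 mm. Descending now.

```bash
python3 -m crank '[[0.01,0.002,0.001,0,0,0.003,-0.16],[0.02,0.003,0.001,0,0,0.003,-0.16],[0.03,0.003,0.001,0,0,0.003,-0.16],[0.035,0.003,0.001,0,0,0.003,-0.16],[0.035,0.003,0.001,0,0,0.003,-0.16],[0.035,0.003,0.001,0,0,0.003,-0.16]]'
python3 - <<'E'
from h import *; from plant import sensors
s=sensors.sense(); st(s); print(go(s,H2W(-56,34,25),targ()))
E
```

```text
time_s: 2.8
position: [0.5349, 0.035, 0.0338]
ee_rot: [-0.464, 0.534, 0.463, 0.534]
wrist_force: [0.2, 0.2, -0.5]
gripper_width: 0.0491
t 2.8 H [-55.6  32.4  33.8] F [ 0.2  0.2 -0.5] T [-0.03  0.03 -0.02] w 49.1
[[0.001, -0.99, 0.14], [-0.0, 0.14, 0.99], [-1.0, -0.001, 0.0]]
(array([0.0088, 0.0004, 0.0016]), array([-0.0004,  0.    ,  0.001 ]))
```

```bash
python3 -m crank '[[0.001,0,0.001,0,0,0,-0.16],[0.002,0,0.0016,0,0,0,-0.16],[0.003,0,0.0016,0,0,0,-0.16],[0.004,0,0.0016,0,0,0,-0.16],[0.004,0,0.0016,0,0,0,-0.16]]'
python3 -m crank '[[0.001,0,0,0,0,0,-0.16],[0.002,0,0,0,0,0,-0.16],[0.003,0,0,0,0,0,-0.16],[0.004,0,0,0,0,0,-0.16],[0.004,0,0,0,0,0,-0.16]]'
python3 - <<'E'
from h import *; from plant import sensors
s=sensors.sense(); st(s)
E
```

```text
time_s: 3.3
position: [0.5356, 0.0367, 0.0303]
ee_rot: [-0.464, 0.533, 0.463, 0.535]
wrist_force: [0.1, 0.1, 2.8]
gripper_width: 0.0493
time_s: 3.8
position: [0.5356, 0.0367, 0.0261]
ee_rot: [-0.464, 0.533, 0.463, 0.535]
wrist_force: [0.2, 0.4, 5.5]
gripper_width: 0.0494
t 3.8 H [-55.1  34.2  26.1] F [0.2 0.4 5.5] T [ 0.2  -0.21 -0.05] w 49.4
[[0.002, -0.99, 0.14], [0.0, 0.14, 0.99], [-1.0, -0.002, 0.0]]
```

```bash
python3 -m crank '[[0.001,0,0,0,0,0,-0.16],[0.002,0,0,0,0,0,-0.16],[0.003,0,0,0,0,0,-0.16],[0.003,0,0,0,0,0,-0.16]]'
python3 -m crank '[[0.0005,0,0,0,0,0,-0.16],[0.001,0,0,0,0,0,-0.16],[0.001,0,0,0,0,0,-0.16]]'
python3 -m crank '[[0.0005,0,0,0,0,0,-0.16],[0.001,0,0,0,0,0,-0.16],[0.001,0,0,0,0,0,-0.16]]'
python3 - <<'E'
from h import *; from plant import sensors,read_camera
(x0,y0,x1,y1)=(240,150,345,250)
im=read_camera("scene")[:,:,::-1]; cv2.imwrite(f"pics/s2c.png",cv2.resize(im[y0:y1,x0:x1],None,fx=6,fy=6,interpolation=2))
s=sensors.sense(); st(s)
E
```

```text
time_s: 4.2
position: [0.5356, 0.0364, 0.0231]
ee_rot: [-0.464, 0.534, 0.463, 0.534]
wrist_force: [0.7, 0.3, 5.2]
gripper_width: 0.0494
time_s: 4.5
position: [0.5356, 0.0364, 0.0222]
ee_rot: [-0.464, 0.534, 0.463, 0.534]
wrist_force: [0.7, 0.6, 5.5]
gripper_width: 0.0498
time_s: 4.8
position: [0.5356, 0.0362, 0.0212]
ee_rot: [-0.464, 0.534, 0.463, 0.534]
wrist_force: [0.9, -0.2, 5.9]
gripper_width: 0.0497
t 4.85 H [-55.1  33.7  21.2] F [-0.2 -1.1  6.7] T [ 0.04 -0.14  0.02] w 49.4
[[0.002, -0.99, 0.141], [-0.001, 0.141, 0.99], [-1.0, -0.002, -0.001]]
```

View pics/s2c.png

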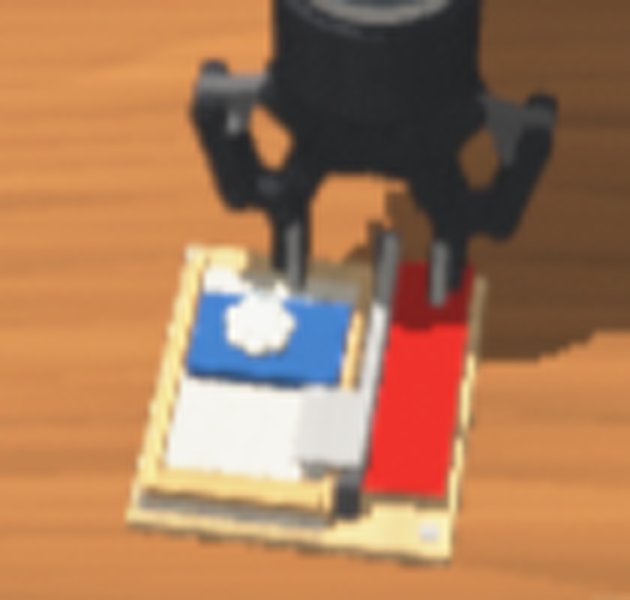

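The thumb finger at (440,295) has pressed the red plate nearly level and the jaw (330,425) is raised. The pusher tip (297,285) stands just behind the plaque's near edge. I'll continue in small steps to the clip's stop.

```bash
for i in 1; do :; done; python3 -m crank '[[0.0005,0,0,0,0,0,-0.16],[0.0005,0,0,0,0,0,-0.16]]'
python3 -m crank '[[0.0005,0,0,0,0,0,-0.16],[0.0005,0,0,0,0,0,-0.16]]'
python3 -m crank '[[0.0005,0,0,0,0,0,-0.16],[0.0005,0,0,0,0,0,-0.16]]'
```

```text
time_s: 5.05
position: [0.5355, 0.0361, 0.0208]
ee_rot: [-0.464, 0.534, 0.463, 0.534]
wrist_force: [-0.0, -1.5, 7.1]
gripper_width: 0.0495
time_s: 5.25
position: [0.5356, 0.036, 0.0204]
ee_rot: [-0.464, 0.534, 0.463, 0.534]
wrist_force: [-0.0, -1.0, 6.8]
gripper_width: 0.0496
time_s: 5.45
position: [0.5355, 0.0359, 0.0199]
ee_rot: [-0.464, 0.534, 0.463, 0.534]
wrist_force: [0.1, -3.0, 8.0]
gripper_width: 0.0495
```

```bash
python3 -m crank '[[0.0005,0,0,0,0,0,-0.16],[0.0005,0,0,0,0,0,-0.16]]'
python3 -m crank '[[0.0005,0,0,0,0,0,-0.16],[0.0005,0,0,0,0,0,-0.16]]'
python3 - <<'E'
from h import *; from plant import sensors
s=sensors.sense(); st(s)
E
```

```text
time_s: 5.65
position: [0.5356, 0.0359, 0.0197]
ee_rot: [-0.464, 0.534, 0.463, 0.534]
wrist_force: [-0.9, -2.3, 9.9]
gripper_width: 0.0494
time_s: 5.85
position: [0.5356, 0.0359, 0.0196]
ee_rot: [-0.464, 0.534, 0.463, 0.534]
wrist_force: [-2.4, -2.1, 14.1]
gripper_width: 0.0493
t 5.85 H [-55.   33.5  19.6] F [-2.4 -2.1 14.1] T [-0.04  0.31  0.06] w 49.3
[[0.002, -0.99, 0.141], [-0.002, 0.141, 0.99], [-1.0, -0.003, -0.001]]
```

```bash
python3 - <<'E'
from h import *; from plant import sensors,read_camera
x0,y0,x1,y1=270,170,335,245
im=read_camera("scene")[:,:,::-1]; cv2.imwrite("pics/scene3.png",im); c=cv2.resize(im[y0:y1,x0:x1],None,fx=8,fy=8,interpolation=2)
f=lambda p:tuple(int(v) for v in (proj("scene",H2W(*p))[0]-[x0,y0])*8+3.5)
for th,col in((.45,(0,255,0)),(.30,(255,0,255))):
    d=.45-th
    def rot(y,z): # pressed-frame coordinates rotated back by d about hinge
        a,b=y-40,z-30; return 40+a*np.cos(d)-b*np.sin(d),30+a*np.sin(d)+b*np.cos(d)
    for x,y,z in((10,18,34),(45,18,34),(45,76,23),(45,46,23),(-20,76,23)):
        cv2.circle(c,f((x,*rot(y,z))),3,col,-1)
cv2.imwrite("pics/s3c.png",c)
st(sensors.sense())
E
```

```text
t 5.9 H [-55.   33.5  19.6] F [-1.5 -1.3 13.4] T [0.03 0.33 0.07] w 49.1
[[0.002, -0.99, 0.141], [-0.002, 0.141, 0.99], [-1.0, -0.003, -0.001]]
```

View pics/s3c.png

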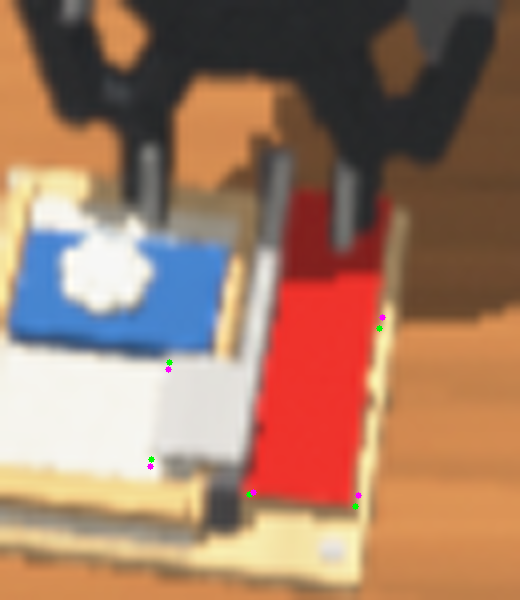

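The plate's outer edge matches the fully pressed prediction (green dots), and z has stopped at 19.6 mm with the force rising, so the clip is on its stop. Now I'll push along holder +x, which is tool -y.

```bash
python3 -m crank '[[0,-0.002,0,0,0,0,-0.16],[0,-0.004,0,0,0,0,-0.16],[0,-0.006,0,0,0,0,-0.16],[0,-0.008,0,0,0,0,-0.16],[0,-0.01,0,0,0,0,-0.16],[0,-0.012,0,0,0,0,-0.16]]'
python3 - <<'E'
from h import *; from plant import sensors
st(sensors.sense())
E
```

```text
time_s: 6.5
position: [0.5449, 0.0354, 0.0194]
ee_rot: [-0.463, 0.534, 0.464, 0.533]
wrist_force: [-5.9, -0.1, 18.4]
gripper_width: 0.0494
t 6.5 H [-45.7  34.2  19.4] F [-5.9 -0.1 18.4] T [0.69 1.57 0.19] w 49.4
[[-0.002, -0.99, 0.14], [0.001, 0.14, 0.99], [-1.0, 0.002, 0.001]]
```

Moments Tx and Tz show that both the load and the drag are on the thumb finger, so the deck is not being scraped. I'll ease the press slightly and carry on.

```bash
python3 -m crank '[[-0.0002,-0.003,0,0,0,0,-0.16],[-0.0003,-0.006,0,0,0,0,-0.16],[-0.0003,-0.009,0,0,0,0,-0.16],[-0.0003,-0.012,0,0,0,0,-0.16],[-0.0003,-0.015,0,0,0,0,-0.16]]'
python3 - <<'E'
from h import *; from plant import sensors,read_camera
x0,y0,x1,y1=260,160,335,245
st(sensors.sense())
im=read_camera("scene")[:,:,::-1]; cv2.imwrite("pics/scene4.png",im); cv2.imwrite("pics/s4c.png",cv2.resize(im[y0:y1,x0:x1],None,fx=7,fy=7,interpolation=2))
E
```

```text
time_s: 7.0
position: [0.5597, 0.0334, 0.0196]
ee_rot: [-0.463, 0.534, 0.465, 0.533]
wrist_force: [-7.0, 0.8, 17.3]
gripper_width: 0.0496
t 7.0 H [-30.8  34.4  19.6] F [-7.   0.8 17.3] T [0.74 1.39 0.14] w 49.6
[[-0.002, -0.99, 0.14], [0.001, 0.14, 0.99], [-1.0, 0.002, 0.001]]
```

View pics/s4c.png

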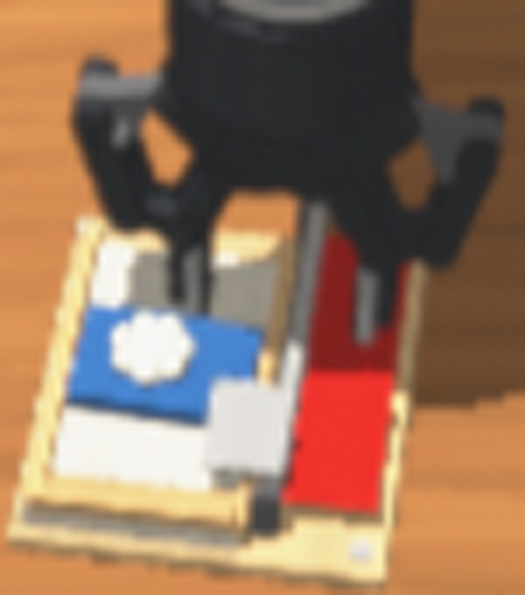

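The plaque, centre (165,360), is moving straight and its far left corner is entering under the raised jaw (245,425). Continuing.

```bash
python3 -m crank '[[0,-0.003,0,0,0,0,-0.16],[0,-0.006,0,0,0,0,-0.16],[0,-0.009,0,0,0,0,-0.16],[0,-0.012,0,0,0,0,-0.16],[0,-0.015,0,0,0,0,-0.16],[0,-0.018,0,0,0,0,-0.16],[0,-0.021,0,0,0,0,-0.16]]'
python3 - <<'E'
from h import *; from plant import sensors
st(sensors.sense())
E
python3 -m crank '[[0,-0.001,0,0,0,0,-0.16],[0,-0.002,0,0,0,0,-0.16],[0,-0.002,0,0,0,0,-0.16]]'
python3 -m crank '[[0,-0.001,0,0,0,0,-0.16],[0,-0.001,0,0,0,0,-0.16]]'
```

```text
time_s: 7.75
position: [0.5807, 0.0305, 0.0198]
ee_rot: [-0.463, 0.534, 0.465, 0.534]
wrist_force: [-7.0, 0.5, 17.2]
gripper_width: 0.0497
t 7.75 H [-9.6 34.4 19.8] F [-7.   0.5 17.2] T [0.69 1.39 0.18] w 49.7
[[-0.002, -0.99, 0.14], [0.001, 0.14, 0.99], [-1.0, 0.002, 0.001]]
time_s: 8.05
position: [0.583, 0.0302, 0.0198]
ee_rot: [-0.463, 0.534, 0.464, 0.534]
wrist_force: [-5.4, 0.3, 16.2]
gripper_width: 0.0496
time_s: 8.25
position: [0.583, 0.0302, 0.0197]
ee_rot: [-0.463, 0.534, 0.465, 0.533]
wrist_force: [-8.8, 1.2, 18.6]
gripper_width: 0.0494
```

```bash
python3 -m crank '[[0,-0.001,0,0,0,0,-0.16],[0,-0.001,0,0,0,0,-0.16]]'
python3 -m crank '[[0,-0.001,0,0,0,0,-0.16],[0,-0.001,0,0,0,0,-0.16]]'
python3 - <<'E'
from h import *; from plant import sensors,read_camera
x0,y0,x1,y1=260,160,335,245
st(sensors.sense())
im=read_camera("scene")[:,:,::-1]; cv2.imwrite("pics/scene5.png",im); cv2.imwrite("pics/s5c.png",cv2.resize(im[y0:y1,x0:x1],None,fx=7,fy=7,interpolation=2))
E
```

```text
time_s: 8.45
position: [0.5847, 0.0299, 0.0198]
ee_rot: [-0.463, 0.534, 0.464, 0.534]
wrist_force: [-5.7, 1.5, 17.0]
gripper_width: 0.0495
time_s: 8.65
position: [0.5855, 0.0298, 0.0198]
ee_rot: [-0.463, 0.534, 0.465, 0.533]
wrist_force: [-7.1, 2.3, 17.0]
gripper_width: 0.0494
t 8.65 H [-4.8 34.4 19.8] F [-7.1  2.3 17. ] T [0.7  1.52 0.28] w 49.4
[[-0.002, -0.99, 0.14], [0.001, 0.14, 0.99], [-1.0, 0.002, 0.001]]
```

View pics/s5c.png

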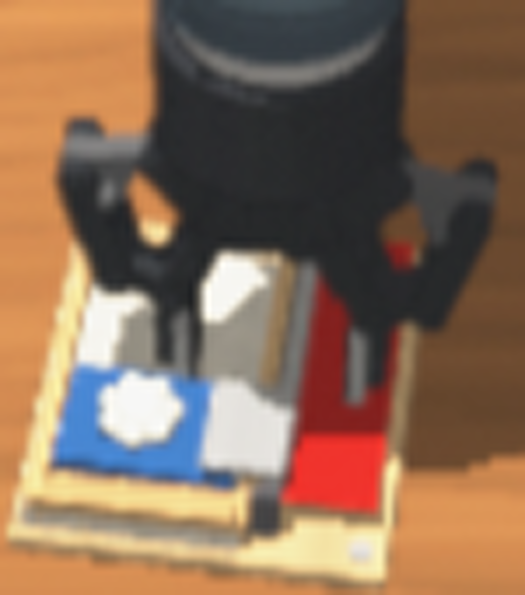

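The plaque is under the jaw and near the stop, with its far edge at about row 478 just behind the stop rail. The motion was stick-slip, so I'll continue until a firm stop.

```bash
python3 -m crank '[[0,-0.001,0,0,0,0,-0.16],[0,-0.001,0,0,0,0,-0.16]]'
python3 -m crank '[[0,-0.001,0,0,0,0,-0.16],[0,-0.001,0,0,0,0,-0.16]]'
python3 -m crank '[[0,-0.001,0,0,0,0,-0.16],[0,-0.001,0,0,0,0,-0.16]]'
python3 - <<'E'
from h import *; from plant import sensors
st(sensors.sense())
E
```

```text
time_s: 8.9
position: [0.5867, 0.0297, 0.0198]
ee_rot: [-0.463, 0.534, 0.464, 0.534]
wrist_force: [-5.9, 1.1, 16.2]
gripper_width: 0.0498
time_s: 9.1
position: [0.5869, 0.0296, 0.0197]
ee_rot: [-0.463, 0.534, 0.465, 0.533]
wrist_force: [-8.2, 1.5, 18.8]
gripper_width: 0.0495
time_s: 9.3
position: [0.5869, 0.0296, 0.0197]
ee_rot: [-0.462, 0.535, 0.465, 0.533]
wrist_force: [-10.4, 2.6, 21.7]
gripper_width: 0.0494
t 9.3 H [-3.3 34.4 19.7] F [-10.4   2.6  21.7] T [0.83 2.02 0.15] w 49.4
[[-0.005, -0.99, 0.139], [0.002, 0.139, 0.99], [-1.0, 0.005, 0.001]]
```

```bash
python3 -m crank '[[-0.0003,-0.001,0,0,0,0,-0.16],[-0.0003,-0.001,0,0,0,0,-0.16]]'
python3 -m crank '[[0,-0.001,0,0,0,0,-0.16],[0,-0.001,0,0,0,0,-0.16],[0,-0.001,0,0,0,0,-0.16]]'
python3 - <<'E'
from h import *; from plant import sensors
st(sensors.sense())
E
```

```text
time_s: 9.5
position: [0.5872, 0.0295, 0.0197]
ee_rot: [-0.462, 0.535, 0.466, 0.533]
wrist_force: [-12.2, 1.1, 20.7]
gripper_width: 0.0495
time_s: 9.8
position: [0.5872, 0.0295, 0.0197]
ee_rot: [-0.462, 0.535, 0.466, 0.532]
wrist_force: [-13.2, 2.4, 23.6]
gripper_width: 0.0494
t 9.8 H [-3.  34.3 19.7] F [-13.2   2.4  23.6] T [0.83 2.63 0.04] w 49.4
[[-0.007, -0.99, 0.14], [0.002, 0.14, 0.99], [-1.0, 0.008, 0.001]]
```

```bash
python3 - <<'E'
from h import *; from plant import sensors,read_camera
x0,y0,x1,y1=260,195,320,240
im=read_camera("scene")[:,:,::-1]; c=cv2.resize(im[y0:y1,x0:x1],None,fx=12,fy=12,interpolation=2)
f=lambda p:tuple(int(v) for v in (proj("scene",H2W(*p))[0]-[x0,y0])*12+5.5)
for p in((48,-30,30),(48,10,30),(8,-30,30),(8,10,30)): cv2.circle(c,f(p),4,(0,255,0),-1)
for p in((48,-31,28),(48,31,28)): cv2.circle(c,f(p),4,(255,0,255),-1)
cv2.imwrite("pics/s6c.png",c)
E
```

```text
(no output)
```

View pics/s6c.png

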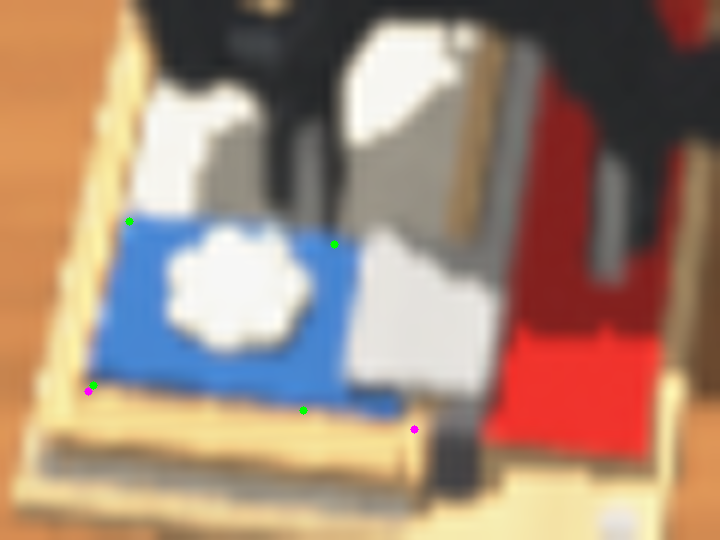

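The plaque's edges meet the predicted home corners (green dots) and no deck shows between it and the stop. With the clip still held down I'll back the pusher off slightly, then lift.

```bash
python3 -m crank '[[0,0.002,0,0,0,0,-0.16],[0,0.004,0,0,0,0,-0.16],[0,0.006,0,0,0,0,-0.16],[0,0.008,0,0,0,0,-0.16],[0,0.009,0,0,0,0,-0.16],[0,0.009,0,0,0,0,-0.16]]'
python3 - <<'E'
from h import *; from plant import sensors
st(sensors.sense())
E
```

```text
time_s: 10.45
position: [0.5855, 0.0296, 0.0202]
ee_rot: [-0.465, 0.533, 0.462, 0.535]
wrist_force: [2.1, 0.1, 6.7]
gripper_width: 0.0495
t 10.45 H [-4.8 34.1 20.2] F [2.1 0.1 6.7] T [ 0.2  -0.43 -0.06] w 49.5
[[0.005, -0.99, 0.141], [-0.0, 0.141, 0.99], [-1.0, -0.005, 0.0]]
```

```bash
python3 -m crank '[[-0.003,0.001,0,0,0,0,-0.16],[-0.006,0.001,0,0,0,0,-0.16],[-0.01,0.001,0,0,0,0,-0.16],[-0.015,0.001,0,0,0,0,-0.16],[-0.025,0.001,0,0,0,0,-0.16],[-0.05,0.001,0,0,0,0,-0.16],[-0.09,0.001,0,0,0,0,-0.16],[-0.13,0.001,0,0,0,0,-0.16],[-0.15,0.03,0,0,0,0,-0.16],[-0.15,0.07,0,0,0,0,-0.16],[-0.15,0.1,0,0,0,0,-0.16],[-0.15,0.1,0,0,0,0,-0.16]]'
python3 - <<'E'
from h import *; from plant import sensors,read_camera
x0,y0,x1,y1=260,185,325,245
im=read_camera("scene")[:,:,::-1]; cv2.imwrite("pics/scene7.png",im); c=cv2.resize(im[y0:y1,x0:x1],None,fx=10,fy=10,interpolation=2)
cv2.imwrite("pics/s7c.png",c); 
im=read_camera("top")[:,:,::-1]; cv2.imwrite("pics/top7.png",im)
st(sensors.sense())
E
```

```text
time_s: 11.65
position: [0.4794, 0.0444, 0.169]
ee_rot: [-0.463, 0.535, 0.465, 0.533]
wrist_force: [0.3, -0.5, -0.3]
gripper_width: 0.0493
t 11.75 H [-107.1   34.1  169.5] F [ 0.5 -0.9 -0.5] T [ 0.02 -0.   -0.02] w 49.2
[[0.002, -0.99, 0.14], [-0.0, 0.14, 0.99], [-1.0, -0.002, -0.0]]
```

View pics/s7c.png

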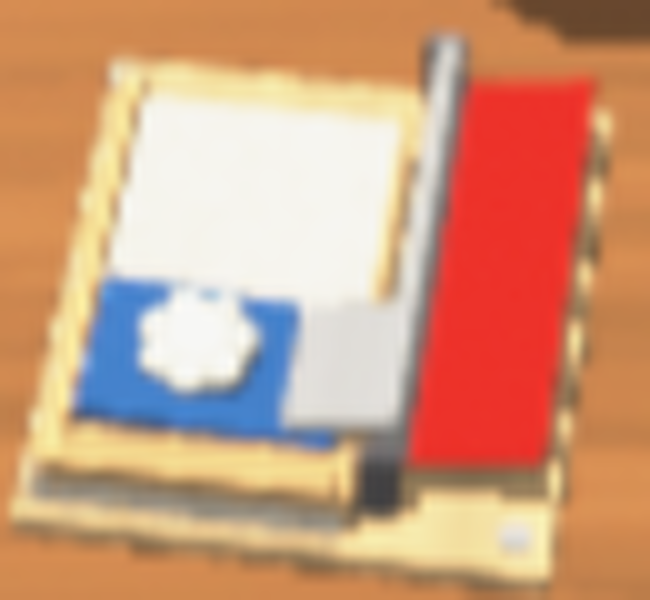

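View pics/scene7.png

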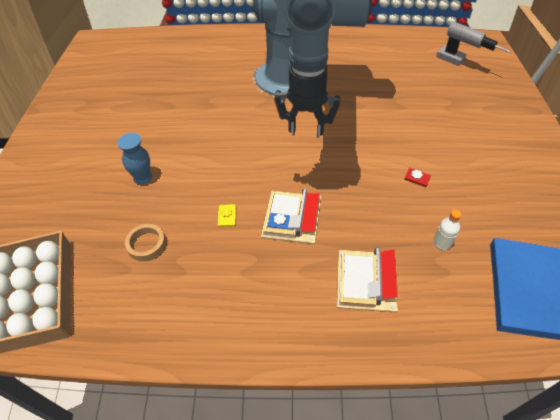

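The plaque lies at the stop with the jaw (345,365) closed on its left edge. The robot is clear, and the vase, tape, glue bottle and spare look unmoved. One numeric check before handing in.

```bash
python3 - <<'E'
from h import *
for k in("scene0","scene7"):
    im=cv2.imread(f"pics/{k}.png"); x0,y0,x1,y1=260,185,325,245
    h=cv2.cvtColor(cv2.resize(im[y0:y1,x0:x1],None,fx=8,fy=8,interpolation=2),cv2.COLOR_BGR2HSV)
    m=cv2.inRange(h,(95,120,80),(125,255,255)); ys,xs=np.nonzero(m)
    P=plane("scene",np.c_[xs,ys]/8-.44+[x0,y0],.03); Hh=np.array([W2H(p) for p in P])
    s=(Hh[:,1]>-27)&(Hh[:,1]<-20); print(k,"near edge",np.percentile(Hh[s,0],1).round(1),"far",np.percentile(Hh[s,0],99).round(1))
E
```

```text
scene0 near edge -35.9 far 3.2
scene7 near edge 7.5 far 45.0
```

```bash
python3 - <<'E'
from plant import order
print(order.finish_job())
E
```

```text
the job is handed in; nothing more can be done
None
```

The blue plaque is home against the end stop with the clip's jaw closed on it, and the job was handed in at about 11.8 s.

- **What I did:** One fingertip pressed the red thumb plate onto its stop; the downward movement ended while the wrist force rose to 14 N. With the plate held down, the other fingertip pushed the plaque about 43–45 mm under the raised jaw. It stopped firmly at about 13 N of push. I then backed that fingertip off about 2 mm, let the clip go and lifted the arm clear.
- **Checks that agreed:** The last picture shows the jaw on the plaque's left edge. I could see no gap at the stop, though a 1 mm gap would be too small to show in the picture. The vase, tape, glue bottle and spare look unmoved. The wrist force was back to about zero.
- **Checks that disagreed:** The final image put the plaque's near edge at x 7.5 mm, where 8 mm is fully home, which is within the 2 mm calibration. Its far edge measured 45 mm instead of 48 mm; I put this down to the colour mask blurring into the stop, and relied on the firm stop in the push.
- **Thumb plate friction:** The plate dragged more than "slippery" suggested, about 6–7 N and jerky near the end.

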